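Turn the spot plate over and tare the balance with it

ROBOT

A 6-joint arm with a two-finger parallel gripper is mounted at the origin on the work surface. World frame = base frame: x ahead of the robot, y to its left, z up, the work surface at z = 0. Lengths are in m, angles in rad, forces in N, time in s.
With the tool pointing down it reaches from about 0.35 to 0.975 m from the base axis. Payload 17.4 kg.
Tool frame: the origin (TCP) lies at the very end of the fingers, on their centre line; the grasp point (between the pads) lies 19 mm behind it; z points along the fingers, y is the line along which they close (so a half turn about z gives the same grasp; the last joint's range is limited). The gripper opens to 85 mm and grips with 20 to 120 N. Pads are 22 mm wide; open, the fingers measure 114 mm over their backs; the gripper's body (76 mm by 85 mm) begins 54 mm behind the grasp point. The pads swing forward as they close: fully open they stand 13 mm farther back than shut.
Start: joints at [-1.375, 0.116, 1.442, -0, 1.584, -0.038], TCP at [0.156, -0.657, 0.231] pointing down, gripper open.
Joint ranges: [-2.83, 2.83], [-0.83, 2.19], [0.07, 2.5], [-1.14, 4.28], [0.01, 3], [-2.97, 2.97]. Speed limits (rad/s): [1.89, 1.89, 2.22, 3.14, 3.14, 3.14].

INTERFACE

Orientations are given as a unit quaternion [w, x, y, z].
In Python, from station import env gives the robot as it stands.
- The arm moves only by the shell command python3 -m handwheel 'ROWS'. ROWS is JSON, a list of rows, each a list of 7 numbers: the shift along the tool's x, y, z in mm, then the turn, a rotation vector about the tool's x, y, z in degrees, then the opening, from -1 (shut) to 1 (fully open). A call has 1 to 20 rows; each row is the pose to reach, as a shift and turn from the pose commanded when the call began, along the tool's axes at that moment; what a row does not reach only later rows make up. A row lasts 1/12 s, in which the tool goes at most 41.7 mm and 7.16 degrees, less where a joint would pass 70% of its speed; a pose out of reach is approached as far as the arm can. A call with a gripper value outside its range is refused whole. The fingers move at their own pace and stop on an object; the grip force is fixed at half the most. Time passes only in rows, so rows that repeat a pose let the fingers close. It gives the time, the measured TCP pose, the force, the opening and the grip force at its end, in the units of the state.
- env.observe(): the state, without advancing time (a new reading comes with each control period).
- env.snapshot(name): name is "scene" or "side" or "wrist"; returns (picture, depth): 400x640x3 uint8, red, green, blue; 400x640 float32, m along the optical axis (not along the pixel's ray), 0 where there is no reading.
- env.camera_params(name): a dict with "camera_matrix" (3x3 intrinsics, pixels), "camera_from_world" (4x4, takes a point from world to camera coordinates); the wrist camera has in their place "T_tool_cam" (4x4, takes a point from camera to tool coordinates, whose origin is the TCP and whose axes are the flange's). Camera axes: x right, y down, z forward; pixel columns grow to the right and rows downward; lengths in m; the calibration is good to about 2 mm. A picture is of the moment at which its call begins: read the wrist's pose just before it. camera_params takes no time and is no camera call.
- env.hand_in(): hands the job in; it is judged then, once.
Trained networks look in the newest picture that a camera, given by its name, has taken for a name from the list of things; names that differ only in an ending like _2 or _b are one class to them, and where a whole thing is asked for, a point or a joint stands for the part that bears it (a point fixed in the world has none). Each returns a list of dicts, best first, with "conf" (0 to 1); they miss things now and then, are a little off and sometimes report something else, mostly with a low value. They report only what shows in the picture. A call takes as long as a camera call. They do not tell look-alikes from the thing itself.
- env.boxes_of(camera, name): "xy" ([column, row] in pixels, amid what is visible of it).
The state is a dict: "clock": time; "q": joint angles; "dq": joint speeds; "tau": joint torques, N m; "ee_pos": TCP position; "tcp_rot": TCP orientation; "ft_force": force on the tool from outside, world axes, zero at the start; "torque": the same for the moment, N m; "grip_width": finger opening in m; "finger_force": force on a finger pad.
Only numpy, scipy, OpenCV 4.12 (cv2) and the standard library are available. Lean on these libraries where they do the work, as an engineer would, in place of code of your own. Each camera call takes 0.05 s, during which the arm holds its last target. There are 200 camera calls.

TASK

The porcelain spot plate was left on the bench wells down to dry. Turn it over and lay it wells up in the middle of the pan of the empty balance, then, with the plate lying there let go, press the balance's larger key (tare) fully down and let it come up again. The porcelain chips easily, so never drop it or let it topple over, and do not press it hard on the balance; do not press the smaller key, and leave the other things where they stand.

Things in the scene. Friction and masses are not known exactly. Their poses are not given: they have to be found in the camera images.
- plate_center (a point): Centre of the white porcelain spot plate: a flat square-edged slab, 112 mm long (x axis), 60 mm wide (y) and 8 mm thick (z), 0.08 to 0.17 kg. One face is plain, the other has eight round wells (2 x 4, 21 mm wide, 4 mm deep). The z axis points out of the plain face: up at the start (wells down, flat on the bench), down when the wells are up. Gripped across its width; set down truly upright on a short edge it stands, just.
- balance: The balance to use, white, with an empty square steel pan; fixed on the bench, left or right of the plate, keys roughly towards the robot. Origin on the bench under it; x axis to its back, y to its left as the robot sees it, z up. It spans x -0.125 to 0.120 m, y -0.1 to 0.1 m; the front deck (up to x = -0.04) is 36 mm high, the housing behind it 60 mm.
- pan (a point): Centre of the pan's flat upper face, 75 mm above the bench; x and y axes as the balance. The pan is rigid, 150 mm (x) by 165 mm (y), 6 mm thick, without a rim.
- tare_key (a joint): How far the larger round key (tare) is pressed, m: 0 up, 0.005 fully down (about 4 N, springs back).
- tare_key_top (a point): Middle of the top of the tare key, a grey round key 26 mm wide in a 42 mm collar on the front deck of the balance, at its right as seen by the robot; it is pressed straight down and stands 6 mm proud of its collar, whose top is 48 mm above the bench.
- power_key (a joint): How far the smaller key (power) is pressed, m: 0 up, 0.005 fully down. Not to be pressed.
- power_key_top (a point): Middle of the top of the power key, 16 mm wide, on the front deck at the left end as seen by the robot, 128 mm from the tare key.
- old_balance: The other balance, beige, about 220 x 190 mm, display housing up to 80 mm high, its round pan 72 mm high with a jar on it. In use: leave alone. Fixed. Origin on the bench under its middle.
- jar: White plastic jar with lid, 52 mm wide and 85 mm tall, standing on the pan of the other balance, with its origin at its middle underneath. Leave it where it stands.
- reagent_bottle: Amber bottle, 48 mm wide and 95 mm tall, on the bench, with its origin at its middle underneath. Leave it where it stands.
- beaker: Small open beaker, 52 mm wide and 65 mm tall, on the bench, with its origin at its middle underneath. Leave it where it stands.
- spatula: Thin steel laboratory spatula, 170 mm long and 12 mm wide, lying on the bench, with its origin at its middle underneath. Leave it where it lies.
- weight: Brass knobbed weight, 32 mm wide and 46 mm tall, on the bench, with its origin at its middle underneath. Leave it where it stands.
- cap_box: Small green plastic box, 50 x 35 x 22 mm, on the bench, with its origin at its middle underneath. Leave it where it stands.
- vial: Small clear vial, 24 mm wide and 45 mm tall, on the bench, with its origin at its middle underneath. Leave it where it stands.
Mind the look-alikes: they are no part of the job. Of the things shaped like the part that bears plate_center, the white one is meant.

How it is judged:
By the outcome, as a careful person would: the job done as asked, in the order asked, and still so for the second after the job is handed in, with the robot touching nothing.
It also fails if it takes over 72 s, if anything falls off the work surface, if the arm or the gripper's body presses on something with over 40 N, if the wrist force passes 120 N, or if a joint passes its speed limit or range.

## Working session

There is one attempt and no reset: what is moved stays moved. The work goes in short steps, Python scripts to look and compute and a shell command to move; the robot and the scene stay as the last step left them, time stands still between calls to the robot, and variables do not carry over. Pictures are saved under pics/ and viewed, at most 13 in all, crops included, and the job is handed in when it is done.

```bash
ls; mkdir -p pics; python3 - <<'E'
from station import env
import cv2
for n in("scene","side"):
    p,d=env.snapshot(n); cv2.imwrite(f"pics/{n}0.png",p[:,:,::-1])
    for k in ["plate_center","balance","pan","tare_key_top","power_key_top","old_balance","jar","reagent_bottle","beaker","spatula","weight","cap_box","vial"]:
        print(n,k,[(r["xy"],round(r["conf"],2)) for r in env.boxes_of(n,k)][:4])
o=env.observe();print(o)
E
```

```text
pics
scene plate_center [([486.5, 238.3], 0.93), ([389.7, 149.7], 0.9), ([329.2, 214.2], 0.78), ([177.5, 211.4], 0.55)]
scene balance [([240.4, 256.9], 0.96), ([214.8, 225.0], 0.28)]
scene pan [([240.7, 254.4], 0.78)]
scene tare_key_top [([213.5, 224.1], 0.49), ([239.9, 259.7], 0.36)]
scene power_key_top []
scene old_balance [([424.8, 188.3], 0.9)]
scene jar [([448.6, 171.2], 0.82)]
scene reagent_bottle [([403.3, 245.8], 0.93)]
scene beaker [([337.1, 276.4], 0.61)]
scene spatula [([377.0, 300.1], 0.58)]
scene weight []
scene cap_box [([294.1, 192.1], 0.76)]
scene vial []
side plate_center [([422.0, 302.2], 0.92), ([336.7, 213.1], 0.65), ([216.2, 277.8], 0.65), ([401.9, 150.8], 0.54)]
side balance [([330.9, 161.1], 0.93)]
side pan [([328.0, 159.9], 0.55)]
side tare_key_top []
side power_key_top []
side old_balance [([313.3, 282.9], 0.76)]
side jar [([287.0, 253.1], 0.85)]
side reagent_bottle [([256.8, 217.6], 0.6)]
side beaker [([264.6, 184.2], 0.59)]
side spatula [([225.3, 222.0], 0.59), ([382.2, 196.3], 0.39)]
side weight [([381.1, 239.0], 0.69), ([330.5, 161.4], 0.69)]
side cap_box [([383.9, 201.9], 0.51), ([315.6, 283.8], 0.25)]
side vial [([415.9, 160.3], 0.67), ([289.5, 253.1], 0.15)]
{'clock': 1.4, 'q': array([-1.37483279e+00,  1.15966580e-01,  1.44157648e+00, -2.09035573e-07,
        1.58397736e+00, -3.78061633e-02]), 'dq': array([-1.28718327e-03, -2.64090605e-04,  2.47431159e-05,  7.30669442e-04,
       -2.24656475e-03,  1.49395289e-03]), 'tau': array([-1.08397118e-03, -7.31730151e+01, -6.32645202e+01, -1.22422607e-04,
        4.90209713e-04,  3.55334343e-06]), 'ee_pos': array([ 0.15635189, -0.65666026,  0.23134029]), 'tcp_rot': array([3.60122929e-05, 9.93176739e-01, 1.16618884e-01, 2.74891970e-06]), 'ft_force': array([0.28854777, 0.29985402, 1.62908662]), 'torque': array([-0.00068514,  0.0225406 ,  0.00036796]), 'finger_force': 0.0, 'grip_width': 0.08533605631010588}
```

```bash
sleep 1
```

```text
(no output)
```

View pics/scene0.png

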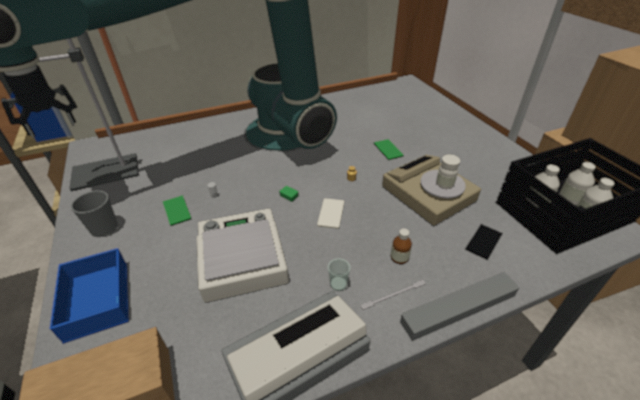

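View pics/side0.png

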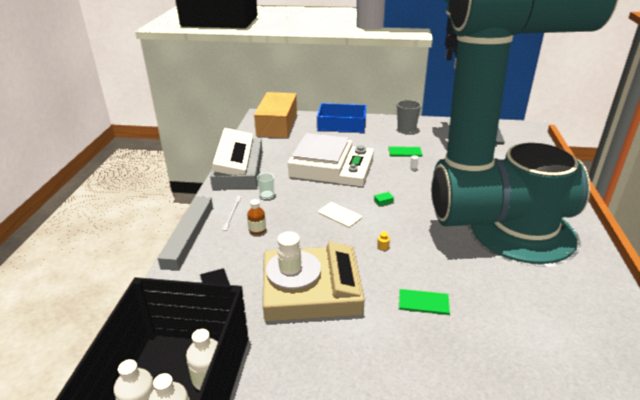

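The scene view shows the white plate at (330,213) and the white balance at (240,257), on the robot's right. Its larger key is at about (209,226). The green and black slabs are look-alikes. Next I'll measure from depth.

```bash
cat > h.py <<'E'
import numpy as np,cv2
from station import env
from scipy.spatial.transform import Rotation as R
def T_wc(n,o=None):
    c=env.camera_params(n)
    if n!="wrist": return np.linalg.inv(c["camera_from_world"])
    o=o or env.observe(); T=np.eye(4); w,x,y,z=o["tcp_rot"]
    T[:3,:3]=R.from_quat([x,y,z,w]).as_matrix(); T[:3,3]=o["ee_pos"]
    return T@c["T_tool_cam"]
def cloud(n):
    T=T_wc(n); p,d=env.snapshot(n); K=np.array(env.camera_params(n)["camera_matrix"])
    v,u=np.mgrid[:400,:640]; r=np.stack([(u-K[0,2])/K[0,0],(v-K[1,2])/K[1,1],np.ones_like(d)],-1)*d[...,None]
    X=r@T[:3,:3].T+T[:3,3]; X[d==0]=np.nan
    return p,X
def rect(X):
    (c,s,a)=cv2.minAreaRect((X[:,:2]*1000).astype(np.float32)); return np.round(c,1),np.round(s,1),round(a,1)
def pix(n,P):
    K=np.array(env.camera_params(n)["camera_matrix"]);q=np.linalg.inv(T_wc(n))@np.r_[P,1];q=K@q[:3];return q[:2]/q[2]
def comp(m,X,uv,rad=12):
    k,l=cv2.connectedComponents(m.astype(np.uint8)); v,u=uv[1],uv[0]
    w=l[v-rad:v+rad,u-rad:u+rad]; w=w[w>0]
    return X[l==np.bincount(w).argmax()] if len(w) else X[:0].reshape(-1,3)
E
python3 - <<'E'
from h import *
P={"scene":[("plate",330,213),("pan",240,250),("jar",450,160),("bottle",402,243),("beaker",338,272),("cap",290,193),("weight",352,173),("vial",212,188)],
"side":[("plate",340,214),("pan",322,152),("jar",288,250),("bottle",257,217),("cap",384,199),("weight",384,241),("vial",415,162),("beaker",266,185)]}
for n in P:
    p,X=cloud(n)
    for k,u,v in P[n]: print(n,k,np.nanmedian(X[v-2:v+3,u-2:u+3].reshape(-1,3),0).round(3))
    z=X[...,2]; mn=p.min(-1).astype(int)
    u,v=P[n][0][1:]; Y=comp((mn>140)&(z<.03),X,(u,v),4); print("plate",len(Y),rect(Y),np.median(Y[:,2]),np.percentile(Y,[2,98],axis=0).round(3).tolist())
    u,v=P[n][1][1:]; Y=comp((z>.07)&(z<.085),X,(u,v),4); print("pan",len(Y),rect(Y),np.median(Y[:,2]))
    Y=comp((z>.02)&(z<.2),X,(u,v),4); print("bal",len(Y),rect(Y))
E
```

```text
scene plate [ 0.506 -0.02   0.008]
scene pan [ 0.602 -0.295  0.076]
scene jar [0.587 0.295 0.157]
scene bottle [0.731 0.068 0.07 ]
scene beaker [ 0.713 -0.091  0.021]
scene cap [ 0.392 -0.101  0.022]
scene weight [0.387 0.107 0.031]
scene vial [ 0.295 -0.311  0.039]
plate 618 (array([494.7, -14.4]), array([ 65.7, 127.3]), 57.1) 0.008250229205760129 [[0.442, -0.062, -0.0], [0.554, 0.029, 0.011]]
pan 3380 (array([ 589.6, -295. ]), array([165.2, 153.1]), 82.9) 0.07557495136894055
bal 6336 (array([ 553.2, -290.5]), array([200.1, 248.5]), 82.7)
side plate [ 0.499 -0.013  0.007]
side pan [ 0.58  -0.255  0.074]
side jar [0.583 0.322 0.138]
side bottle [0.71  0.098 0.058]
side cap [ 0.377 -0.085  0.021]
side weight [0.374 0.125 0.029]
side vial [ 0.282 -0.299  0.03 ]
side beaker [ 0.725 -0.077  0.049]
plate 99371 (array([1023.6, -510. ]), array([2033.5, 2712.2]), 79.5) -0.0011195346588229738 [[-0.175, -1.291, -0.759], [2.085, 0.552, 0.003]]
pan 1107 (array([ 590.2, -295.1]), array([176. , 150.9]), 82.4) 0.07387139498140949
bal 2973 (array([ 552.9, -285.7]), array([209.4, 244. ]), 82.5)
```

```bash
cat >> h.py <<'E'
def rotm(yaw,tilt):
    # tool x yaw (deg) when pointing down; tilt: tool's back leans to +toolx by tilt (deg)
    return R.from_euler('z',yaw,degrees=True)*R.from_euler('y',tilt,degrees=True)*R.from_euler('x',180,degrees=True)
def go(pos,yaw,tilt,frm=None):
    o=env.observe(); w,x,y,z=o["tcp_rot"]; r0=R.from_quat([x,y,z,w]); p0=o["ee_pos"]
    if frm: p0,r0=np.array(frm[0]),rotm(*frm[1:])
    r1=rotm(yaw,tilt)
    return (r0.inv().apply(np.array(pos)-p0)*1000).round(1).tolist()+(r0.inv()*r1).as_rotvec(degrees=True).round(2).tolist()
E
python3 - <<'E'
from h import *
print(np.array(env.camera_params("wrist")["T_tool_cam"]).round(3)); print(env.camera_params("wrist")["camera_matrix"])
print(go([.46,-.03,.26],147,0), env.observe()["clock"])
E
```

```text
[[ 0.    -0.955 -0.298  0.075]
 [ 1.     0.     0.    -0.   ]
 [-0.    -0.298  0.955 -0.142]
 [ 0.     0.     0.     1.   ]]
[[308.96857981   0.         320.93107987]
 [  0.         308.96857981 195.26031637]
 [  0.           0.           1.        ]]
[440.5, -539.3, -28.7, -0.0, -0.01, -133.61] 1.5
```

```bash
python3 -m handwheel '[[440,-540,-30,0,0,-133.6,1],[440,-540,-30,0,0,-133.6,1],[440,-540,-30,0,0,-133.6,1],[440,-540,-30,0,0,-133.6,1],[440,-540,-30,0,0,-133.6,1],[440,-540,-30,0,0,-133.6,1],[440,-540,-30,0,0,-133.6,1],[440,-540,-30,0,0,-133.6,1],[440,-540,-30,0,0,-133.6,1],[440,-540,-30,0,0,-133.6,1],[440,-540,-30,0,0,-133.6,1],[440,-540,-30,0,0,-133.6,1],[440,-540,-30,0,0,-133.6,1],[440,-540,-30,0,0,-133.6,1],[440,-540,-30,0,0,-133.6,1],[440,-540,-30,0,0,-133.6,1],[440,-540,-30,0,0,-133.6,1],[440,-540,-30,0,0,-133.6,1],[440,-540,-30,0,0,-133.6,1],[440,-540,-30,0,0,-133.6,1]]'
python3 - <<'E'
from h import *
print(env.observe()["q"].round(2),go([.46,-.03,.26],147,0))
E
```

```text
clock: 3.17
ee_pos: [0.4594, -0.0287, 0.2613]
tcp_rot: [-0.0, 0.281, 0.96, -0.0]
ft_force: [-0.9, 0.9, -0.1]
grip_width: 0.0855
finger_force: 0.0
[-0.12 -0.37  1.83 -0.    1.68 -1.12] [-1.2, -0.7, 1.3, -0.0, -0.0, 0.31]
```

```bash
python3 - <<'E'
from h import *
p,X=cloud("wrist"); cv2.imwrite("pics/w1.png",p[:,:,::-1])
print([(r["xy"],r["conf"]) for r in env.boxes_of("wrist","plate_center")])
z=X[...,2]; mn=p.min(-1).astype(int)
u,v=pix("wrist",[.497,-.016,.008]).astype(int); print(u,v,p[v,u],X[v,u])
for t in(120,150,170):
    Y=comp((mn>t)&(z<.03)&(z>-.02),X,(u,v),5); print(t,len(Y),rect(Y),np.median(Y[:,2]))
E
```

```text
[([342.2, 177.1], 0.91), ([28.7, 227.4], 0.62), ([626.3, 226.3], 0.57)]
345 179 [232 236 232] [ 0.49640509 -0.01564137  0.00755364]
120 23671 (array([ 452.7, -115.4]), array([439.2, 289.5]), 28.7) -4.113519234349994e-05
150 2966 (array([505.5, -18.8]), array([ 62.8, 103.3]), 57.1) 0.007721233648249726
170 2905 (array([505.5, -19. ]), array([ 62.3, 101.2]), 57.4) 0.0077282261330642865
```

View pics/w1.png

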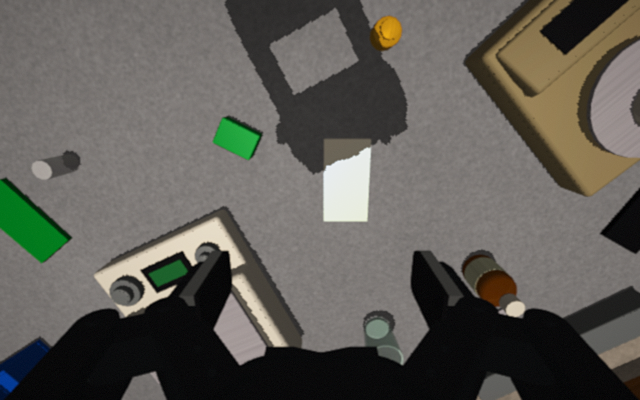

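The wrist view shows the plate at columns 324–371 and rows 139–221, with its upper end in the gripper's shadow. I'll redo the fit using height only.

```bash
python3 - <<'E'
from h import *
p,X=cloud("wrist"); z=X[...,2]; m=(z>.004)&(z<.02)
Y=comp(m,X,(345,179),5); print(len(Y),rect(Y))
c=rect(Y); print(go([c[0][0]/1000,c[0][1]/1000,.26],147.2,0))
for n,u,v in(("cap",237,137),("weight",387,32),("key_t",125,290),("key_p",207,253)): print(n,np.nanmedian(X[v-2:v+3,u-2:u+3].reshape(-1,3),0).round(3))
E
```

```text
3717 (array([499.8, -16.5]), array([ 59.5, 111.8]), 57.0)
[-26.8, 33.2, 1.4, 0.0, 0.01, -0.41]
cap [ 0.376 -0.098  0.022]
weight [0.376 0.106 0.045]
key_t [ 0.454 -0.334  0.053]
key_p [ 0.471 -0.212  0.049]
```

```bash
python3 - <<'E'
from h import *
print(go([.478,-.0024,.054],147,30))
E
```

```text
[-0.8, 33.1, 207.4, -0.05, -29.99, -0.21]
```

```bash
python3 -m handwheel '[[-0.8,33,207.4,0,-30,-0.2,0.65],[-0.8,33,207.4,0,-30,-0.2,0.65],[-0.8,33,207.4,0,-30,-0.2,0.65],[-0.8,33,207.4,0,-30,-0.2,0.65],[-0.8,33,207.4,0,-30,-0.2,0.65],[-0.8,33,207.4,0,-30,-0.2,0.65],[-0.8,33,207.4,0,-30,-0.2,0.65],[-0.8,33,207.4,0,-30,-0.2,0.65]]'
python3 - <<'E'
from h import *
print(go([.503,-.0187,.002],147,30))
p,X=cloud("wrist"); cv2.imwrite("pics/w2.png",p[:,:,::-1])
o=env.observe(); w,x,y,z=o["tcp_rot"]; Y=R.from_quat([x,y,z,w]).inv().apply((X-o["ee_pos"]).reshape(-1,3)).reshape(X.shape)*1000
m=(np.abs(Y[...,1])<62)&(np.abs(Y[...,1])>26)&(np.abs(Y[...,0])<20)&(Y[...,2]>-60)&(Y[...,2]<15)
for s in(1,-1):
    q=Y[m&(Y[...,1]*s>0)]; print(s,len(q),np.percentile(q,[1,25,50,75,99],axis=0).round(1).tolist())
m=(X[...,2]>.004)&(X[...,2]<.02); u,v=pix("wrist",[.4998,-.0165,.008]).astype(int);print(u,v)
print(rect(comp(m,X,(u,v),5)))
E
```

```text
clock: 3.98
ee_pos: [0.4793, -0.0026, 0.0569]
tcp_rot: [0.249, 0.274, 0.926, -0.073]
ft_force: [1.2, 0.4, 0.5]
grip_width: 0.0704
finger_force: 0.0
[2.7, -0.6, 61.9, 0.08, 0.04, 0.05]
1 4371 [[-9.0, 33.5, -59.9], [6.4, 34.5, -56.1], [9.5, 39.0, -44.9], [12.9, 46.3, -30.1], [15.1, 60.4, -9.9]]
-1 4226 [[-8.9, -60.8, -59.9], [6.3, -47.6, -55.6], [9.2, -40.4, -44.5], [12.8, -36.3, -29.7], [15.0, -35.3, -9.9]]
320 211
(array([500.1, -16.7]), array([ 60.4, 114.5]), 57.0)
```

View pics/w2.png

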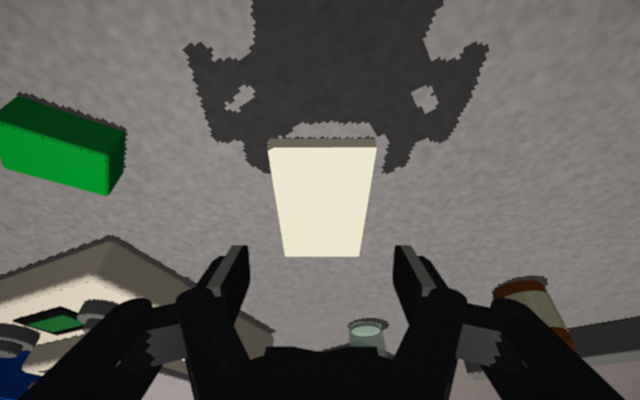

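```bash
python3 -m handwheel '[[2.6,-0.6,35,0,0,0,0.65],[2.6,-0.6,58,0,0,0,0.65],[2.6,-0.6,63,0,0,0,0.65],[2.6,-0.6,63,0,0,0,0.65],[2.6,-0.6,63,0,0,0,0.55],[2.6,-0.6,63,0,0,0,0.45],[2.6,-0.6,63,0,0,0,0.35],[2.6,-0.6,63,0,0,0,0.2],[2.6,-0.6,63,0,0,0,0.2],[2.6,-0.6,63,0,0,0,0.2]]'
python3 -c "
from h import *
o=env.observe();print(go([.503,-.0187,.001],147,30),o['q'].round(2),o['ft_force'])"
```

```text
clock: 4.87
ee_pos: [0.5033, -0.0183, 0.0007]
tcp_rot: [0.25, 0.273, 0.926, -0.073]
ft_force: [-4.6, -0.9, 10.6]
grip_width: 0.0573
finger_force: 61.4
[-0.1, -0.5, -0.2, 0.14, 0.18, 0.15] [ 0.09 -0.34  2.32 -0.45  0.79 -0.65] [-4.57705205 -0.86016867 10.58937408]
```

```bash
python3 - <<'E'
from h import *
o=env.observe(); w,x,y,z=o["tcp_rot"]; ct=R.from_quat([x,y,z,w]).inv().apply(np.array([.4999,-.0166,.004])-o["ee_pos"]); print("ct",ct*1000)
def tcp(c,yaw,t): return np.array(c)-rotm(yaw,t).apply(ct)
print(go(tcp([.4999,-.0166,.06],147,30),147,30))
print(go(tcp([.47,-.04,.16],90,30),90,30))
print(go(tcp([.47,-.04,.16],90,-60),90,-60))
E
```

```text
ct [ 1.61753491 -0.38837597 -4.72048867]
[-28.1, 0.0, -48.4, 0.14, 0.18, 0.15]
[-66.4, -39.1, -141.8, 28.72, 0.14, 49.47]
[-62.9, -33.2, -143.3, -16.18, 81.9, 60.96]
```

```bash
python3 -m handwheel '[[-10,0,-17,0,0,0,0.2],[-28,0,-48,0,0,0,0.2],[-66.4,-39,-142,28.7,0.1,49.5,0.2],[-66.4,-39,-142,28.7,0.1,49.5,0.2],[-66.4,-39,-142,28.7,0.1,49.5,0.2],[-66.4,-39,-142,28.7,0.1,49.5,0.2],[-66.4,-39,-142,28.7,0.1,49.5,0.2],[-66.4,-39,-142,28.7,0.1,49.5,0.2],[-66.4,-39,-142,28.7,0.1,49.5,0.2],[-66.4,-39,-142,28.7,0.1,49.5,0.2],[-66.4,-39,-142,28.7,0.1,49.5,0.2],[-66.4,-39,-142,28.7,0.1,49.5,0.2]]'
python3 - <<'E'
from h import *
o=env.observe();print(o["q"].round(2))
ct=np.array([1.6,-.4,-4.7])/1000
print(go(np.array([.47,-.04,.16])-rotm(90,-60).apply(ct),90,-60))
E
```

```text
clock: 5.87
ee_pos: [0.47, -0.0436, 0.1548]
tcp_rot: [0.182, 0.682, 0.684, -0.184]
ft_force: [0.7, 1.0, -1.7]
grip_width: 0.0575
finger_force: 64.6
[ 0.16 -0.26  1.99 -0.52  1.52  0.21]
[5.2, 0.4, -4.7, -0.23, 89.98, 0.16]
```

```bash
python3 -m handwheel '[[5.2,0.4,-4.7,-0.2,90,0.2,0.2],[5.2,0.4,-4.7,-0.2,90,0.2,0.2],[5.2,0.4,-4.7,-0.2,90,0.2,0.2],[5.2,0.4,-4.7,-0.2,90,0.2,0.2],[5.2,0.4,-4.7,-0.2,90,0.2,0.2],[5.2,0.4,-4.7,-0.2,90,0.2,0.2],[5.2,0.4,-4.7,-0.2,90,0.2,0.2],[5.2,0.4,-4.7,-0.2,90,0.2,0.2],[5.2,0.4,-4.7,-0.2,90,0.2,0.2],[5.2,0.4,-4.7,-0.2,90,0.2,0.2],[5.2,0.4,-4.7,-0.2,90,0.2,0.2],[5.2,0.4,-4.7,-0.2,90,0.2,0.2],[5.2,0.4,-4.7,-0.2,90,0.2,0.2],[5.2,0.4,-4.7,-0.2,90,0.2,0.2],[5.2,0.4,-4.7,-0.2,90,0.2,0.2],[5.2,0.4,-4.7,-0.2,90,0.2,0.2],[5.2,0.4,-4.7,-0.2,90,0.2,0.2],[5.2,0.4,-4.7,-0.2,90,0.2,0.2]]'
python3 - <<'E'
from h import *
o=env.observe();print(o["q"].round(2), R.from_quat(np.roll(o["tcp_rot"],-1)).as_matrix().round(3).tolist())
ct=np.array([1.6,-.4,-4.7])/1000
print(go(np.array([.47,-.04,.060])-rotm(90,-60).apply(ct),90,-60))
for n in("side","scene","wrist"):
    p,X=cloud(n); u,v=pix(n,[.47,-.04,.17]).astype(int); print(n,u,v)
    if n!="scene":cv2.imwrite(f"pics/{n}3.png",cv2.resize(p[:,:,::-1][max(0,v-90):v+90,max(0,u-140):u+140] if n=="side" else p[:,:,::-1],None,fx=2 if n=="side" else 1,fy=2 if n=="side" else 1))
    # plate points: near plane, fit normal
    d=X-np.array([.47,-.04,.16]); m=(np.abs(d[...,0])<.029)&(np.abs(d[...,1])<.012)&(np.abs(d[...,2])<.06)&(p.min(-1)>90)
    Y=X[m]; 
    if len(Y)>50:
        c=np.median(Y,0);Y=Y[np.abs(Y[:,1]-c[1])<.008]; U,S,V=np.linalg.svd(Y-Y.mean(0)); print(len(Y),c.round(4),V[2].round(3),np.percentile(Y,[1,99],axis=0).round(4).tolist())
E
```

```text
clock: 7.37
ee_pos: [0.4703, -0.0366, 0.1567]
tcp_rot: [-0.351, 0.614, 0.612, 0.354]
ft_force: [-0.3, 0.6, -1.6]
grip_width: 0.0574
finger_force: 64.8
[-0.6  -0.    1.94  0.84  1.85 -0.63] [[-0.0, 1.0, 0.004], [0.503, -0.003, 0.865], [0.865, 0.002, -0.503]]
[-86.9, -0.1, 50.4, 0.21, 0.17, 0.01]
side 352 159
797 [ 0.4701 -0.0373  0.1627] [-0.008 -1.    -0.002] [[0.4419, -0.0439, 0.1041], [0.4985, -0.0309, 0.215]]
scene 317 161
248 [ 0.4728 -0.0428  0.1866] [-0.016  1.    -0.019] [[0.4424, -0.0441, 0.1044], [0.4989, -0.0352, 0.2161]]
wrist 322 243
16538 [ 0.4697 -0.044   0.1839] [-0.003 -1.     0.022] [[0.4416, -0.0449, 0.1045], [0.4982, -0.0367, 0.215]]
```

The depth from all three cameras agrees. The plate hangs vertical, centred at (0.470, -0.0405, 0.160), and its lower edge is at z≈0.104. Now I'll lower it.

```bash
python3 -m handwheel '[[-30,0,17.4,0.1,0.1,0,0.2],[-60,0,35,0.2,0.2,0,0.2],[-78,0,45.4,0.2,0.2,0,0.2],[-87,0,50.4,0.2,0.2,0,0.2],[-87,0,50.4,0.2,0.2,0,0.2],[-87,0,50.4,0.2,0.2,0,0.2]]'
python3 - <<'E'
from h import *
o=env.observe();print(o["q"].round(2),go(o["ee_pos"],90,-60))
ct=np.array([1.6,-.4,-4.7])/1000
print(rotm(90,-60).apply(ct)+o["ee_pos"])
for n in("side","wrist"):
    p,X=cloud(n)
    d=X-np.array([.47,-.04,.06]); m=(np.abs(d[...,0])<.024)&(np.abs(d[...,1])<.012)&(np.abs(d[...,2])<.05)&(p.min(-1)>70)
    Y=X[m]; c=np.median(Y,0);Y=Y[np.abs(Y[:,1]-c[1])<.005]; U,S,V=np.linalg.svd(Y-Y.mean(0),full_matrices=False); print(len(Y),c.round(4),V[2].round(3),np.percentile(Y,[1,99],axis=0).round(4).tolist())
E
```

```text
clock: 8.02
ee_pos: [0.4704, -0.037, 0.0557]
tcp_rot: [-0.355, 0.613, 0.611, 0.354]
ft_force: [0.2, -0.5, -0.8]
grip_width: 0.0571
finger_force: 63.6
[-0.6   0.14  1.98  0.81  1.73 -0.77] [0.0, 0.0, 0.0, 0.01, -0.18, -0.15]
[ 0.47003009 -0.04030506  0.05945383]
413 [ 0.4698 -0.0371  0.062 ] [-0.012 -0.999 -0.04 ] [[0.4466, -0.0418, 0.011], [0.4937, -0.0323, 0.1077]]
10224 [ 0.4702 -0.0448  0.0787] [-0.009 -0.997 -0.077] [[0.4465, -0.0476, 0.0157], [0.4935, -0.04, 0.1095]]
```

```bash
python3 - <<'E'
from h import *
for n in("side","wrist","scene"):
    p,X=cloud(n)
    if n=="wrist": cv2.imwrite("pics/w4.png",p[:,:,::-1])
    if n=="side": u,v=pix(n,[.47,-.04,.06]).astype(int); S=cv2.resize(p[v-70:v+70,u-100:u+100,::-1],None,fx=4,fy=4); 
    d=X-np.array([.47,-.04,.06]); 
    for z in np.arange(-.05,.06,.01):
        m=(np.abs(d[...,0])<.024)&(np.abs(d[...,1])<.02)&(np.abs(d[...,2]-z)<.005)
        print(n,round(z+.06,3),m.sum(),np.percentile(d[m][:,1]*1000-40,[10,50,90]).round(1) if m.sum() else "")
cv2.imwrite("pics/s4.png",S)
E
```

```text
side 0.01 54 [-37.6 -32.4 -29.1]
side 0.02 54 [-37.6 -34.4 -30.7]
side 0.03 43 [-36.3 -34.2 -30.4]
side 0.04 66 [-40.6 -35.7 -31.1]
side 0.05 45 [-40.9 -37.7 -34.7]
side 0.06 54 [-39.  -36.1 -33.1]
side 0.07 59 [-42.5 -38.7 -34.1]
side 0.08 42 [-43.  -38.7 -36.1]
side 0.09 56 [-43.7 -37.4 -34.4]
side 0.1 57 [-44.8 -41.3 -35.7]
side 0.11 50 [-43.2 -40.3 -37.5]
wrist 0.01 418 [-39.9 -39.5 -39.1]
wrist 0.02 524 [-40.8 -40.3 -39.8]
wrist 0.03 585 [-41.6 -41.  -40.5]
wrist 0.04 673 [-42.3 -41.9 -41.4]
wrist 0.05 774 [-43.1 -42.6 -42.1]
wrist 0.06 898 [-43.9 -43.4 -42.9]
wrist 0.07 1074 [-44.7 -44.2 -43.6]
wrist 0.08 1247 [-45.4 -44.9 -44.4]
wrist 0.09 1510 [-46.3 -45.7 -45.2]
wrist 0.1 1812 [-47.1 -46.5 -46. ]
wrist 0.11 2241 [-47.9 -47.3 -46.7]
scene 0.01 9 [-41.8 -38.3 -38. ]
scene 0.02 6 [-39.3 -38.7 -38.4]
scene 0.03 3 [-40.2 -40.1 -39.7]
scene 0.04 2 [-40.9 -40.9 -40.9]
scene 0.05 4 [-41.5 -41.  -40.6]
scene 0.06 11 [-42.8 -42.3 -41.8]
scene 0.07 13 [-43.4 -43.  -42.3]
scene 0.08 12 [-44.  -43.8 -43.3]
scene 0.09 16 [-45.1 -44.6 -44. ]
scene 0.1 14 [-46.  -45.1 -45. ]
scene 0.11 16 [-46.6 -46.  -45.6]
```

View pics/s4.png

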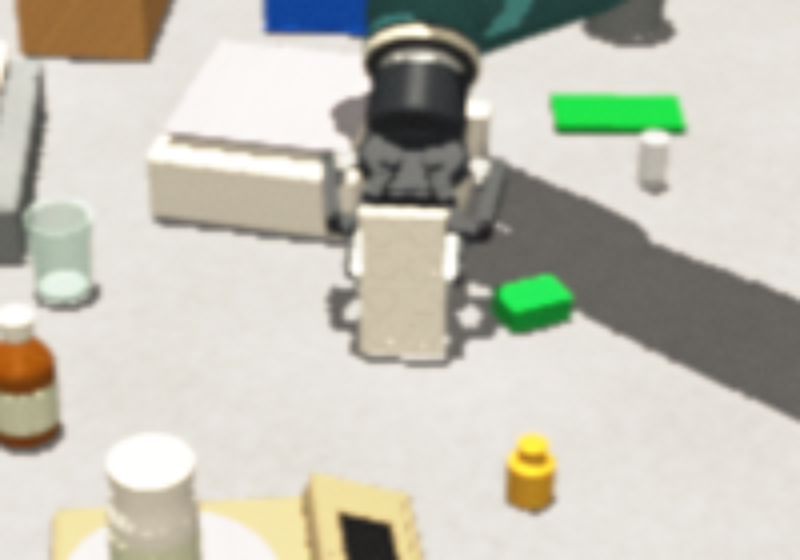

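The wrist and scene cameras agree that the plate pivoted in the grip and now leans 4.4°, top towards -y. I'll turn the tool back by that much and measure again.

```bash
python3 -m handwheel '[[0,0,0,0,-1.5,0,0.2],[0,0,0,0,-3,0,0.2],[0,0,0,0,-4.4,0,0.2],[0,0,0,0,-4.4,0,0.2],[0,0,0,0,-4.4,0,0.2],[0,0,0,0,-4.4,0,0.2]]'
cat >> h.py <<'E'
def stand(cx=.47,cy=-.04,cz=.06,cams=("wrist","side","scene")):
    for n in cams:
        p,X=cloud(n); d=X-np.array([cx,cy,cz]); m=(np.abs(d[...,0])<.024)&(np.abs(d[...,1])<.025)&(d[...,2]>-.05)&(d[...,2]<.047)
        Y=d[m]
        if len(Y)<40: print(n,"few",len(Y)); continue
        b=np.zeros(3);k=np.ones(len(Y),bool)
        for i in range(5):
            A=np.c_[Y[:,0],Y[:,2],np.ones(len(Y))]; b=np.linalg.lstsq(A[k],Y[k,1],rcond=None)[0]; r=Y[:,1]-A@b; k=np.abs(r)<max(.002,2*np.median(np.abs(r)))
        m2=(np.abs(d[...,1]-b[0]*d[...,0]-b[1]*d[...,2]-b[2])<.004)&(np.abs(d[...,0])<.024)&(d[...,2]>0)&(d[...,2]<.09)
        print(n,len(Y),"lean deg (top +y):",np.degrees(b[1]).round(2),"yaw:",np.degrees(b[0]).round(2),"y0",((b[2]+cy)*1000).round(1),"ztop",(np.percentile(d[m2][:,2],99)+cz).round(4))
E
python3 -c "
from h import *
stand()"
```

```text
clock: 8.77
ee_pos: [0.4701, -0.0368, 0.0553]
tcp_rot: [-0.331, 0.626, 0.624, 0.33]
ft_force: [0.3, 0.1, -1.8]
grip_width: 0.0571
finger_force: 63.7
wrist 9814 lean deg (top +y): -0.14 yaw: -0.49 y0 -42.6 ztop 0.118
side 499 lean deg (top +y): 0.25 yaw: -0.83 y0 -36.4 ztop 0.1186
scene 111 lean deg (top +y): -0.22 yaw: -0.46 y0 -41.6 ztop 0.1188
```

```bash
python3 -m handwheel '[[-0.8,0,0.6,0,0,0,0.2],[-1.6,0,1.1,0,0,0,0.2],[-2.1,0,1.4,0,0,0,0.2],[-2.1,0,1.4,0,0,0,0.2],[-2.1,0,1.4,0,0,0,0.2]]'; python3 -m handwheel '[[-0.6,0,0.4,0,0,0,0.2],[-0.8,0,0.6,0,0,0,0.2],[-0.8,0,0.6,0,0,0,0.2]]'; python3 -c "
from h import *
stand()"
```

```text
clock: 9.33
ee_pos: [0.4701, -0.0369, 0.0526]
tcp_rot: [-0.331, 0.626, 0.624, 0.33]
ft_force: [-0.3, -0.0, -0.9]
grip_width: 0.057
finger_force: 63.7
clock: 9.58
ee_pos: [0.4701, -0.0369, 0.0516]
tcp_rot: [-0.331, 0.626, 0.624, 0.33]
ft_force: [-0.3, -0.1, -1.8]
grip_width: 0.0571
finger_force: 63.7
wrist 10484 lean deg (top +y): -0.14 yaw: -0.51 y0 -42.7 ztop 0.1142
side 486 lean deg (top +y): -0.17 yaw: -0.36 y0 -36.5 ztop 0.1154
scene 111 lean deg (top +y): -0.16 yaw: -0.51 y0 -41.5 ztop 0.1171
```

Not touching yet: the top is at about 0.1145, so roughly 2 mm to go.

```bash
python3 -m handwheel '[[-0.6,0,0.4,0,0,0,0.2],[-0.8,0,0.6,0,0,0,0.2],[-0.8,0,0.6,0,0,0,0.2]]';python3 -m handwheel '[[-0.4,0,0.3,0,0,0,0.2],[-0.4,0,0.3,0,0,0,0.2],[-0.4,0,0.3,0,0,0,0.2]]'; python3 -m handwheel '[[-0.4,0,0.3,0,0,0,0.2],[-0.4,0,0.3,0,0,0,0.2],[-0.4,0,0.3,0,0,0,0.2]]'
```

```text
clock: 9.98
ee_pos: [0.4701, -0.0368, 0.0506]
tcp_rot: [-0.331, 0.626, 0.624, 0.33]
ft_force: [0.6, -0.8, -0.8]
grip_width: 0.0573
finger_force: 63.7
clock: 10.23
ee_pos: [0.4701, -0.0368, 0.0505]
tcp_rot: [-0.331, 0.626, 0.624, 0.33]
ft_force: [-3.0, -0.1, 3.8]
grip_width: 0.057
finger_force: 63.9
clock: 10.48
ee_pos: [0.4701, -0.0367, 0.0503]
tcp_rot: [-0.332, 0.625, 0.624, 0.331]
ft_force: [-3.7, -0.3, 8.9]
grip_width: 0.0566
finger_force: 64.0
```

```bash
python3 -m handwheel '[[0.5,0,-0.4,0,0,0,0.2],[0.5,0,-0.4,0,0,0,0.2],[0.5,0,-0.4,0,0,0,0.2]]'; python3 -c "
from h import *
stand()"
```

```text
clock: 10.73
ee_pos: [0.4701, -0.0368, 0.0504]
tcp_rot: [-0.331, 0.626, 0.624, 0.33]
ft_force: [-1.2, -0.4, 4.1]
grip_width: 0.0568
finger_force: 63.9
wrist 10683 lean deg (top +y): -0.12 yaw: -0.49 y0 -42.6 ztop 0.1131
side 478 lean deg (top +y): -0.15 yaw: -1.8 y0 -36.4 ztop 0.114
scene 114 lean deg (top +y): -0.34 yaw: -0.68 y0 -41.6 ztop 0.1152
```

```bash
python3 -m handwheel '[[0.5,0,-0.4,0,0,0,0.36],[0.5,0,-0.4,0,0,0,0.4],[0.5,0,-0.4,0,0,0,0.44],[0.5,0,-0.4,0,0,0,0.5],[0.5,0,-0.4,0,0,0,0.6],[0.5,0,-0.4,0,0,0,0.7],[0.5,0,-0.4,0,0,0,0.75],[0.5,0,-0.4,0,0,0,0.75],[0.5,0,-0.4,0,0,0,0.75],[0.5,0,-0.4,0,0,0,0.75]]'; python3 -c "
from h import *
stand()"
```

```text
clock: 11.72
ee_pos: [0.4701, -0.0369, 0.0509]
tcp_rot: [-0.331, 0.626, 0.624, 0.33]
ft_force: [-0.7, 0.9, 0.3]
grip_width: 0.0748
finger_force: 0.0
wrist 10679 lean deg (top +y): 0.18 yaw: -0.03 y0 -43.6 ztop 0.1124
side 482 lean deg (top +y): 0.11 yaw: 0.47 y0 -37.6 ztop 0.1127
scene 117 lean deg (top +y): 0.2 yaw: 0.0 y0 -42.6 ztop 0.1137
```

It stands on its own, leaning less than 0.2°. Next: retract, swing over, and regrip from the wells side.

```bash
python3 - <<'E'
from h import *
o=env.observe();f=([.4701,-.0369,.0509],90,-55.6); print(go(o["ee_pos"],90,-55.6))
print(go([.47,-.1278,.113],90,-55.6))
print(go([.47,-.12,.27],90,-55.6))
print(go([.47,.04,.28],90,55))
E
python3 -m handwheel '[[0,0,-8,0,0,0,0.75],[0,0,-18,0,0,0,0.75],[0,0,-32,0,0,0,0.75],[0,0,-50,0,0,0,0.75],[0,0,-80,0,0,0,0.75],[0,0,-110,0,0,0,0.75],[0,0,-110,0,0,0,0.75]]'
python3 -c "
from h import *
stand()
print(go([.47,-.12,.27],90,-55.6))
print(go([.47,.03,.30],90,55))"
```

```text
[0.0, 0.0, 0.0, -0.01, -0.19, -0.15]
[0.2, -0.1, -110.1, -0.01, -0.19, -0.15]
[134.4, -0.5, -191.9, -0.01, -0.19, -0.15]
[232.6, -0.8, -65.2, -0.16, -110.79, -0.09]
clock: 12.45
ee_pos: [0.4712, -0.1326, 0.1165]
tcp_rot: [-0.329, 0.626, 0.625, 0.331]
ft_force: [0.6, -0.6, 0.9]
grip_width: 0.0745
finger_force: 0.0
wrist 4346 lean deg (top +y): 0.02 yaw: 0.01 y0 -43.9 ztop 0.1122
side 480 lean deg (top +y): 0.54 yaw: -0.6 y0 -37.7 ztop 0.1129
scene 165 lean deg (top +y): 0.05 yaw: -0.03 y0 -42.8 ztop 0.1141
[134.7, -0.4, -81.3, 0.04, -0.18, -0.18]
[243.8, -0.9, 25.9, -0.15, -110.78, -0.16]
```

```bash
python3 -m handwheel '[[30,0,-30,0,0,0,0.75],[70,0,-50,0,0,0,0.75],[105,0,-70,0,0,0,0.75],[134.7,0,-81,0,0,0,0.75],[244,-1,26,-0.1,-110.8,-0.2,0.75],[244,-1,26,-0.1,-110.8,-0.2,0.75],[244,-1,26,-0.1,-110.8,-0.2,0.75],[244,-1,26,-0.1,-110.8,-0.2,0.75],[244,-1,26,-0.1,-110.8,-0.2,0.75],[244,-1,26,-0.1,-110.8,-0.2,0.75],[244,-1,26,-0.1,-110.8,-0.2,0.75],[244,-1,26,-0.1,-110.8,-0.2,0.75],[244,-1,26,-0.1,-110.8,-0.2,0.75],[244,-1,26,-0.1,-110.8,-0.2,0.75],[244,-1,26,-0.1,-110.8,-0.2,0.75],[244,-1,26,-0.1,-110.8,-0.2,0.75],[244,-1,26,-0.1,-110.8,-0.2,0.75],[244,-1,26,-0.1,-110.8,-0.2,0.75],[244,-1,26,-0.1,-110.8,-0.2,0.75],[244,-1,26,-0.1,-110.8,-0.2,0.75]]'
python3 - <<'E'
from h import *
print(env.observe()["q"].round(2))
print(go([.47,.06,.117],90,55)); stand(cams=("side","scene"))
p,X=cloud("side"); cv2.imwrite("pics/s5.png",p[:,:,::-1])
E
```

```text
clock: 14.27
ee_pos: [0.4693, 0.0319, 0.2989]
tcp_rot: [0.329, 0.624, 0.628, -0.329]
ft_force: [0.2, -1.3, -1.2]
grip_width: 0.0744
finger_force: 0.0
[ 0.48 -0.16  1.8  -0.89  1.91  0.34]
[165.8, 1.2, 80.0, 0.12, 0.45, 0.25]
side 478 lean deg (top +y): -0.35 yaw: 1.51 y0 -38.0 ztop 0.1129
scene 163 lean deg (top +y): 0.04 yaw: -0.25 y0 -42.6 ztop 0.1139
```

View pics/s5.png

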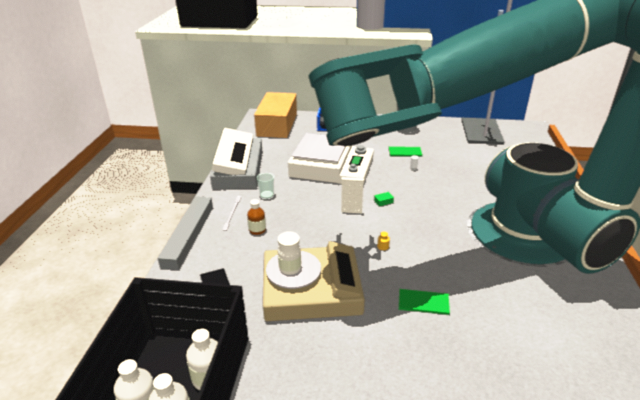

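The side view shows the plate standing alone at (353,193). The wrist is clear of the jar at (288,250). Moving down to the pre-grasp pose.

```bash
python3 -m handwheel '[[35,0,16,0,0.4,0.2,0.75],[70,1,33,0.1,0.4,0.2,0.75],[110,1,53,0.1,0.4,0.2,0.75],[145,1,70,0.1,0.4,0.2,0.75],[166,1.2,80,0.1,0.4,0.2,0.75],[166,1.2,80,0.1,0.4,0.2,0.75],[166,1.2,80,0.1,0.4,0.2,0.75]]'
python3 - <<'E'
from h import *
print(env.observe()["q"].round(2))
print(go([.47,-.0418,.045],90,55)); stand()
T=T_wc("wrist"); print("cam z",T[:3,3])
p,X=cloud("wrist"); cv2.imwrite("pics/w5.png",p[:,:,::-1])
m=(np.abs(X[...,1]+.037)<.006)&(X[...,2]>.02)&(X[...,2]<.1); print(np.percentile(X[m][:,0],[.5,50,99.5]))
E
```

```text
clock: 15.0
ee_pos: [0.4709, 0.0602, 0.1188]
tcp_rot: [0.324, 0.63, 0.628, -0.324]
ft_force: [0.4, 0.3, 1.0]
grip_width: 0.0746
finger_force: 0.0
[ 0.51  0.03  1.93 -0.8   1.72  0.62]
[0.8, -0.7, 125.9, -0.12, -0.48, -0.11]
wrist 5817 lean deg (top +y): 0.02 yaw: 0.68 y0 -37.8 ztop 0.112
side few 0
scene 170 lean deg (top +y): -0.01 yaw: 0.04 y0 -42.7 ztop 0.1144
cam z [0.47112554 0.22067151 0.14127595]
[0.43779017 0.46737257 0.49724131]
```

View pics/w5.png

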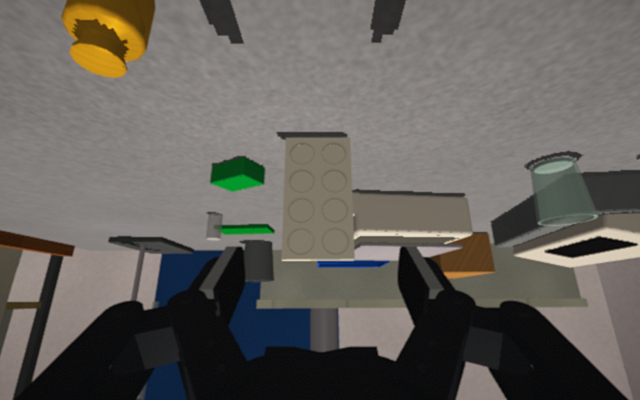

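The wells face is seen upright at columns 284–352, centred between the fingers. Advancing and gripping.

```bash
python3 -m handwheel '[[0.8,-0.7,30,0,-0.4,0,0.75],[0.8,-0.7,60,0,-0.4,0,0.75],[0.8,-0.7,85,0,-0.4,0,0.75],[0.8,-0.7,105,0,-0.4,0,0.75],[0.8,-0.7,118,0,-0.4,0,0.75],[0.8,-0.7,124,0,-0.4,0,0.75],[0.8,-0.7,126,0,-0.4,0,0.75],[0.8,-0.7,126,0,-0.4,0,0.7],[0.8,-0.7,126,0,-0.4,0,0.65]]'
python3 - <<'E'
from h import *
print(go([.47,-.0418,.045],90,55)); stand(cams=("scene",))
o=env.observe()
p,X=cloud("wrist"); Y=R.from_quat(np.roll(o["tcp_rot"],-1)).inv().apply((X-o["ee_pos"]).reshape(-1,3)).reshape(X.shape)*1000
m=(np.abs(Y[...,1])<62)&(np.abs(Y[...,1])>33)&(np.abs(Y[...,0])<20)&(Y[...,2]>-60)&(Y[...,2]<15)
for s in(1,-1):
    q=Y[m&(Y[...,1]*s>0)]; print(s,np.percentile(q,[1,99],axis=0).round(1).tolist())
m=(np.abs(X[...,1]+.037)<.006)&(X[...,2]>.07)&(X[...,2]<.1); print(np.percentile(Y[m][:,1],[.5,50,99.5]))
E
```

```text
clock: 15.95
ee_pos: [0.4705, -0.0412, 0.0453]
tcp_rot: [0.327, 0.628, 0.626, -0.326]
ft_force: [0.2, -0.3, 0.4]
grip_width: 0.0703
finger_force: 0.0
[-0.2, -0.5, 0.7, 0.0, -0.02, -0.15]
scene 159 lean deg (top +y): 0.1 yaw: 0.09 y0 -42.7 ztop 0.1141
1 [[-10.3, 33.8, -59.9], [13.8, 60.3, -9.8]]
-1 [[-10.2, -60.9, -59.9], [13.7, -35.5, -9.8]]
[-32.43867894  -3.08354394  26.99028288]
```

```bash
python3 -m handwheel '[[-0.2,-1.8,0.6,0,0,0,0.65],[-0.2,-1.8,0.6,0,0,0,0.6],[-0.2,-1.8,0.6,0,0,0,0.55],[-0.2,-1.8,0.6,0,0,0,0.5],[-0.2,-1.8,0.6,0,0,0,0.45],[-0.2,-1.8,0.6,0,0,0,0.4],[-0.2,-1.8,0.6,0,0,0,0.35],[-0.2,-1.8,0.6,0,0,0,0.2],[-0.2,-1.8,0.6,0,0,0,0.2],[-0.2,-1.8,0.6,0,0,0,0.2],[-0.2,-1.8,0.6,0,0,0,0.2]]'
python3 - <<'E'
from h import *
o=env.observe(); stand(cams=("scene","wrist"))
f=rotm(90,55)
print(f.inv().apply([0,0,100]).round(1))
E
```

```text
clock: 16.97
ee_pos: [0.4683, -0.0424, 0.0447]
tcp_rot: [0.327, 0.628, 0.626, -0.327]
ft_force: [-1.8, 1.7, 5.2]
grip_width: 0.0572
finger_force: 62.7
scene 158 lean deg (top +y): -0.9 yaw: -0.16 y0 -43.7 ztop 0.1133
wrist 15571 lean deg (top +y): -0.07 yaw: 0.59 y0 -38.5 ztop 0.0879
[-81.9   0.  -57.4]
```

```bash
python3 -m handwheel '[[-2,0,-1.4,0,0,0,0.2],[-6,0,-4,0,0,0,0.2],[-14,0,-10,0,0,0,0.2],[-24,0,-17,0,0,0,0.2],[-36,0,-25,0,0,0,0.2],[-48,0,-34,0,0,0,0.2],[-60,0,-42,0,0,0,0.2],[-72,0,-50,0,0,0,0.2],[-84,0,-59,0,0,0,0.2],[-92,0,-65,0,0,0,0.2],[-97,0,-68,0,0,0,0.2],[-98,0,-69,0,0,0,0.2],[-98,0,-69,0,0,0,0.2]]'
python3 - <<'E'
from h import *
o=env.observe(); print(go(o["ee_pos"],90,-35)); stand(cz=.18,cams=("scene","wrist"))
E
```

```text
clock: 18.15
ee_pos: [0.468, -0.042, 0.1642]
tcp_rot: [0.327, 0.628, 0.626, -0.326]
ft_force: [0.8, 0.7, -2.0]
grip_width: 0.0573
finger_force: 63.9
[0.0, 0.0, 0.0, 0.05, 90.0, -0.13]
scene 202 lean deg (top +y): -0.27 yaw: -0.13 y0 -43.3 ztop 0.2334
wrist 15371 lean deg (top +y): 0.62 yaw: 0.75 y0 -38.1 ztop 0.2068
```

```bash
python3 -m handwheel '[[-5,0,-3,0,1,0,0.2],[-10,0,-7,0,3,0,0.2],[-15,0,-10,0,6,0,0.2],[-20,0,-14,0,10,0,0.2],[-25,0,-17,0,15,0,0.2],[-30,0,-21,0,20,0,0.2],[-35,0,-24,0,26,0,0.2],[-40,0,-28,0,32,0,0.2],[-45,0,-31,0,38,0,0.2],[-49,0,-34,0,44,0,0.2],[-49,0,-34,0,50,0,0.2],[-49,0,-34,0,56,0,0.2],[-49,0,-34,0,62,0,0.2],[-49,0,-34,0,68,0,0.2],[-49,0,-34,0,74,0,0.2],[-49,0,-34,0,79,0,0.2],[-49,0,-34,0,84,0,0.2],[-49,0,-34,0,87,0,0.2],[-49,0,-34,0,89,0,0.2],[-49,0,-34,0,90,0,0.2]]'
cat >> h.py <<'E'
def flat(cx,cy,cz,cams=("wrist","scene","side"),rad=.075,h=.02):
    for n in cams:
        p,X=cloud(n); d=X-np.array([cx,cy,cz]); m=(np.hypot(d[...,0],d[...,1])<rad)&(np.abs(d[...,2])<h)&(p.min(-1)>60)
        Y=d[m]
        if len(Y)<40: print(n,"few",len(Y)); continue
        k=np.ones(len(Y),bool); A=np.c_[Y[:,:2],np.ones(len(Y))]
        for i in range(6):
            b=np.linalg.lstsq(A[k],Y[k,2],rcond=None)[0]; r=Y[:,2]-A@b; k=np.abs(r)<max(.002,2*np.median(np.abs(r)))
        m2=np.abs(r)<.005
        print(n,k.sum(),"slope x,y deg",np.degrees(b[:2]).round(2),"z0",(b[2]+cz).round(4),rect(Y[m2]+[cx,cy,0]))
E
python3 - <<'E'
from h import *
o=env.observe(); print(o["q"].round(2),go(o["ee_pos"],90,-35))
print(o["ee_pos"])
flat(o["ee_pos"][0],o["ee_pos"][1],o["ee_pos"][2]+.005)
p,X=cloud("wrist"); cv2.imwrite("pics/w6.png",p[:,:,::-1])
E
```

```text
clock: 19.92
ee_pos: [0.4679, -0.043, 0.2233]
tcp_rot: [-0.213, 0.675, 0.673, 0.214]
ft_force: [0.5, 1.3, -0.5]
grip_width: 0.0572
finger_force: 63.9
[-0.47 -0.22  1.86  0.55  1.77 -0.43] [0.0, 0.0, 0.0, 0.12, -0.12, -0.11]
[ 0.46787838 -0.04300638  0.22332098]
wrist 21167 slope x,y deg [-0.06  0.1 ] z0 0.2273 (array([466.7, -43.6]), array([91. , 60.3]), 90.0)
scene 479 slope x,y deg [-0.21  0.29] z0 0.2279 (array([472.6, -53.8]), array([113.1,  70.5]), 88.1)
side 415 slope x,y deg [0.35 0.52] z0 0.2274 (array([471.4, -53. ]), array([ 74.8, 119.4]), 0.4)
```

View pics/w6.png

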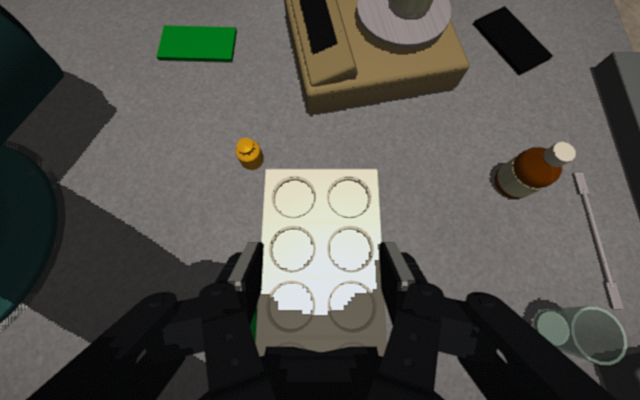

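The plate is wells up and level, with the far end at row 170 of the wrist view. Carrying it over the pan.

```bash
python3 - <<'E'
from h import *
print(go([.5926,-.2839,.20],82.7,-35))
E
```

```text
[-211.7, 124.9, -118.4, -4.06, 0.07, 5.95]
```

```bash
python3 -m handwheel '[[-4,2.5,-2.4,0,0,0,0.2],[-13,7.5,-7,-0.2,0,0.3,0.2],[-27,16,-15,-0.5,0,0.7,0.2],[-45,27,-25,-0.9,0,1.2,0.2],[-64,38,-36,-1.2,0,1.8,0.2],[-84,50,-47,-1.6,0,2.4,0.2],[-104,61,-58,-2,0,2.9,0.2],[-124,73,-69,-2.4,0,3.5,0.2],[-144,85,-80,-2.8,0,4.1,0.2],[-163,96,-91,-3.1,0,4.6,0.2],[-180,106,-101,-3.5,0,5.1,0.2],[-194,115,-109,-3.7,0,5.5,0.2],[-204,121,-114,-3.9,0,5.8,0.2],[-210,124,-117,-4.1,0,6,0.2],[-211.7,125,-118.4,-4.1,0,6,0.2],[-211.7,125,-118.4,-4.1,0,6,0.2],[-211.7,125,-118.4,-4.1,0,6,0.2]]'
python3 - <<'E'
from h import *
o=env.observe(); print(go([.5926,-.2839,.20],82.7,-35))
flat(.59,-.295,.204,rad=.07)
# pan again from wrist & scene
for n in("scene","side"):
    p,X=cloud(n); z=X[...,2]; m=(z>.068)&(z<.085)&(np.hypot(X[...,0]-.59,X[...,1]+.295)<.13)
    print(n,m.sum(),rect(X[m]) if m.sum()>50 else "")
r=rotm(82.7,-35); print(r.inv().apply([0,0,-100]).round(1))
E
```

```text
clock: 21.53
ee_pos: [0.5924, -0.2834, 0.1997]
tcp_rot: [-0.199, 0.716, 0.63, 0.226]
ft_force: [0.2, 0.4, -1.7]
grip_width: 0.0575
finger_force: 64.1
[-0.2, 0.2, -0.6, 0.01, 0.01, -0.04]
wrist 21148 slope x,y deg [-0.08 -0.05] z0 0.2036 (array([ 591.3, -284.1]), array([91. , 60.5]), 82.6)
scene 634 slope x,y deg [-0.62  0.28] z0 0.2049 (array([ 595.8, -294.3]), array([112.3,  71.9]), 83.4)
side 285 slope x,y deg [ 0.74 -0.09] z0 0.203 (array([ 590.5, -293.8]), array([123.4,  68. ]), 78.3)
scene 3381 (array([ 590. , -294.9]), array([165. , 153.4]), 82.8)
side 1128 (array([ 590.5, -294.7]), array([174.3, 151.2]), 82.7)
[-57.4  -0.   81.9]
```

```bash
python3 -m handwheel '[[-2,0,3,0,0,0,0.2],[-6,0,9,0,0,0,0.2],[-12,0,17,0,0,0,0.2],[-20,0,28,0,0,0,0.2],[-28,0,40,0,0,0,0.2],[-36,0,51,0,0,0,0.2],[-44,0,63,0,0,0,0.2],[-52,0,74,0,0,0,0.2],[-58,0,83,0,0,0,0.2],[-62,0,89,0,0,0,0.2],[-64.3,0,91.7,0,0,0,0.2],[-64.3,0,91.7,0,0,0,0.2],[-64.3,0,91.7,0,0,0,0.2]]'
python3 - <<'E'
from h import *
flat(.59,-.295,.092,rad=.055,h=.008,cams=("wrist","scene"))
E
```

```text
clock: 22.87
ee_pos: [0.5927, -0.2841, 0.0879]
tcp_rot: [-0.198, 0.716, 0.63, 0.226]
ft_force: [0.6, -0.0, -1.0]
grip_width: 0.0571
finger_force: 64.1
wrist 20188 slope x,y deg [-0.11 -0.31] z0 0.0918 (array([ 591.4, -285.2]), array([90.1, 60.4]), 82.5)
scene 492 slope x,y deg [-1.55  0.07] z0 0.0933 (array([ 594. , -294.4]), array([107.5,  67.1]), 84.5)
```

```bash
python3 -m handwheel '[[-1.2,0,1.6,0,0,0,0.2],[-2.3,0,3.3,0,0,0,0.2],[-3.4,0,4.9,0,0,0,0.2],[-4,0,5.7,0,0,0,0.2],[-4,0,5.7,0,0,0,0.2]]'; python3 -m handwheel '[[-0.3,0,0.4,0,0,0,0.2],[-0.6,0,0.8,0,0,0,0.2],[-0.6,0,0.8,0,0,0,0.2]]'
```

```text
clock: 23.38
ee_pos: [0.5924, -0.2839, 0.0802]
tcp_rot: [-0.199, 0.716, 0.63, 0.226]
ft_force: [0.4, 0.5, -1.4]
grip_width: 0.0573
finger_force: 64.1
clock: 23.63
ee_pos: [0.5925, -0.284, 0.0795]
tcp_rot: [-0.199, 0.716, 0.63, 0.226]
ft_force: [-0.1, -0.5, -1.2]
grip_width: 0.0572
finger_force: 64.1
```

```bash
python3 -m handwheel '[[-0.3,0,0.4,0,0,0,0.2],[-0.3,0,0.4,0,0,0,0.2]]'
```

```text
clock: 23.8
ee_pos: [0.5925, -0.284, 0.079]
tcp_rot: [-0.199, 0.716, 0.63, 0.226]
ft_force: [-0.1, -0.3, -1.3]
grip_width: 0.0574
finger_force: 64.1
```

```bash
python3 -m handwheel '[[-0.2,0,0.3,0,0,0,0.2],[-0.2,0,0.3,0,0,0,0.2]]'; python3 -m handwheel '[[-0.2,0,0.3,0,0,0,0.2],[-0.2,0,0.3,0,0,0,0.2]]'
```

```text
clock: 23.97
ee_pos: [0.5925, -0.284, 0.0786]
tcp_rot: [-0.199, 0.716, 0.63, 0.226]
ft_force: [-0.4, 0.9, -1.4]
grip_width: 0.0567
finger_force: 64.1
clock: 24.13
ee_pos: [0.5925, -0.284, 0.0782]
tcp_rot: [-0.199, 0.716, 0.63, 0.226]
ft_force: [0.1, -0.2, -1.0]
grip_width: 0.0573
finger_force: 64.1
```

```bash
python3 - <<'E'
from h import *
flat(.59,-.295,.083,rad=.055,h=.008,cams=("wrist",))
E
```

```text
wrist 20210 slope x,y deg [-0.1  -0.25] z0 0.0821 (array([ 595.5, -285.6]), array([90. , 69.1]), 82.8)
```

```bash
for i in 1; do python3 -m handwheel '[[-0.2,0,0.3,0,0,0,0.2],[-0.2,0,0.3,0,0,0,0.2]]'; done | grep -E 'ee_pos|ft_'; python3 -m handwheel '[[-0.2,0,0.3,0,0,0,0.2],[-0.2,0,0.3,0,0,0,0.2]]' | grep -E 'ee_pos|ft_'
```

```text
ee_pos: [0.5925, -0.2839, 0.0779]
ft_force: [-0.0, 0.2, -1.6]
ee_pos: [0.5925, -0.284, 0.0775]
ft_force: [-0.5, 0.3, -1.2]
```

```bash
python3 -m handwheel '[[-0.2,0,0.3,0,0,0,0.2],[-0.2,0,0.3,0,0,0,0.2]]' | grep -E 'ee_pos|ft_'; python3 -m handwheel '[[-0.2,0,0.3,0,0,0,0.2],[-0.2,0,0.3,0,0,0,0.2]]' | grep -E 'ee_pos|ft_'
```

```text
ee_pos: [0.5925, -0.2839, 0.0773]
ft_force: [0.2, 0.2, -1.8]
ee_pos: [0.5925, -0.2839, 0.0772]
ft_force: [-1.4, 0.3, 1.6]
```

Light contact, about 3 N. Releasing gently.

```bash
python3 -m handwheel '[[0,0,0,0,0,0,0.36],[0,0,0,0,0,0,0.4],[0,0,0,0,0,0,0.44],[0,0,0,0,0,0,0.5],[0,0,0,0,0,0,0.6],[0,0,0,0,0,0,0.7],[0,0,0,0,0,0,0.75],[0,0,0,0,0,0,0.75],[0,0,0,0,0,0,0.75]]'
python3 -m handwheel '[[0,0,-8,0,0,0,0.75],[0,0,-20,0,0,0,0.75],[0,0,-40,0,0,0,0.75],[0,0,-70,0,0,0,0.75],[0,0,-110,0,0,0,0.75],[0,0,-150,0,0,0,0.75],[0,0,-150,0,0,0,0.75],[0,0,-150,0,0,0,0.75]]'
python3 - <<'E'
from h import *
flat(.59,-.295,.083,rad=.075,h=.004)
for n in("scene","side","wrist"):
    for k in("tare_key_top","power_key_top"): 
        if n=="scene" or k[0]=="t" or 1:
            p,X=cloud(n); 
            for r in env.boxes_of(n,k)[:2]:
                u,v=np.round(r["xy"]).astype(int); print(n,k,r["conf"],u,v,np.nanmedian(X[v-1:v+2,u-1:u+2].reshape(-1,3),0).round(4))
p,X=cloud("scene"); cv2.imwrite("pics/s7.png",cv2.resize(p[195:315,160:320,::-1],None,fx=5,fy=5))
print(go([.44,-.33,.20],82.7,0))
E
```

```text
clock: 25.6
ee_pos: [0.5925, -0.284, 0.0769]
tcp_rot: [-0.199, 0.716, 0.63, 0.226]
ft_force: [0.2, -0.2, -0.1]
grip_width: 0.0742
finger_force: 0.0
clock: 26.27
ee_pos: [0.5816, -0.3714, 0.2029]
tcp_rot: [-0.196, 0.717, 0.63, 0.226]
ft_force: [-0.5, 0.0, -0.7]
grip_width: 0.0748
finger_force: 0.0
wrist 4185 slope x,y deg [-0.03 -0.04] z0 0.0825 (array([ 589.4, -296. ]), array([112.3,  60.2]), 82.6)
scene 754 slope x,y deg [-0.69  0.18] z0 0.0827 (array([ 592.1, -288.6]), array([124.7,  63.9]), 82.9)
side 191 slope x,y deg [0.24 0.44] z0 0.0813 (array([ 575.3, -292.1]), array([120.9,  94.7]), 82.4)
scene tare_key_top 0.41 215 225 [ 0.4682 -0.3326  0.0517]
wrist tare_key_top 0.94 197 260 [ 0.4632 -0.3425  0.0567]
wrist power_key_top 0.6 210 146 [ 0.4782 -0.2215  0.0566]
[17.1, -145.4, 11.8, 0.0, -35.0, -0.08]
```

View pics/s7.png

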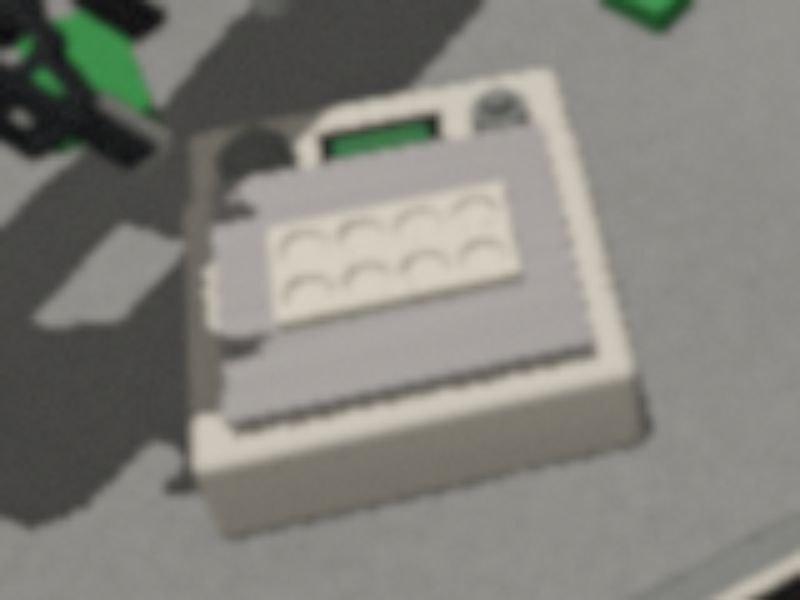

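The plate lies wells up, level and centred at (0.589, -0.296), 1 mm from the pan centre. Next is the tare key: shut the gripper, hover, and measure the key from close by.

```bash
python3 - <<'E'
from h import *
print(go([.44,-.345,.20],82.7,0))
E
```

```text
[4.9, -143.5, 3.2, 0.0, -35.0, -0.08]
```

```bash
python3 -m handwheel '[[5,-143.5,3,0,-35,0,-1],[5,-143.5,3,0,-35,0,-1],[5,-143.5,3,0,-35,0,-1],[5,-143.5,3,0,-35,0,-1],[5,-143.5,3,0,-35,0,-1],[5,-143.5,3,0,-35,0,-1],[5,-143.5,3,0,-35,0,-1],[5,-143.5,3,0,-35,0,-1],[5,-143.5,3,0,-35,0,-1],[5,-143.5,3,0,-35,0,-1],[5,-143.5,3,0,-35,0,-1],[5,-143.5,3,0,-35,0,-1]]'
python3 - <<'E'
from h import *
p,X=cloud("wrist"); cv2.imwrite("pics/w8.png",p[:,:,::-1])
for k in("tare_key_top","power_key_top"):
    for r in env.boxes_of("wrist",k)[:2]:
        u,v=np.round(r["xy"]).astype(int); print(k,r["conf"],u,v,X[v,u].round(4))
z=X[...,2]
for c in([.463,-.3425],[.478,-.2215]):
    m=(np.hypot(X[...,0]-c[0],X[...,1]-c[1])<.03)&(z>.0515)&(z<.06)
    if m.sum()>20:
        (a,r)=cv2.minEnclosingCircle((X[m][:,:2]*1000).astype(np.float32)); print(c,m.sum(),np.round(a,1),round(r,1),np.median(z[m]),rect(X[m]))
E
```

```text
clock: 28.07
ee_pos: [0.44, -0.3455, 0.1996]
tcp_rot: [-0.001, 0.751, 0.66, 0.0]
ft_force: [0.2, -0.4, -0.3]
grip_width: 0.0001
finger_force: 0.0
tare_key_top 0.58 345 175 [ 0.4623 -0.3413  0.0564]
power_key_top 0.56 347 32 [ 0.4768 -0.2203  0.0567]
[0.463, -0.3425] 541 [ 460.5 -343.7] 12.7 0.05653336399296793 (array([ 460.7, -343.8]), array([25. , 24.1]), 84.3)
[0.478, -0.2215] 313 [ 477.  -217.3] 8.0 0.0562614767709424 (array([ 476.6, -217.6]), array([15.1, 15.1]), 84.5)
```

View pics/w8.png

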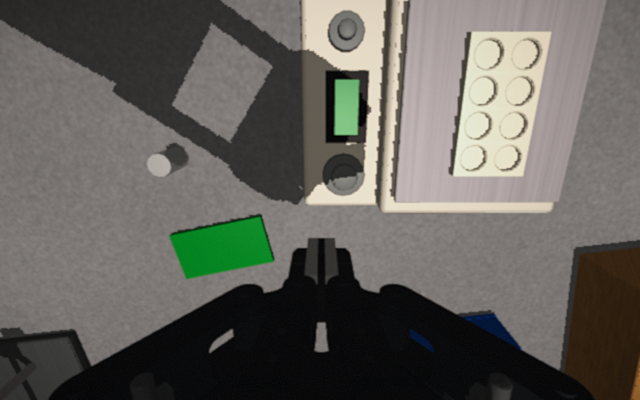

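The wrist view shows the tare key at (345,175) and the power key at (347,32). They measure 127 mm apart, which matches. The tare key centre is at (0.4606, -0.3437).

```bash
python3 - <<'E'
from h import *
print(go([.4606,-.3437,.062],82.7,0))
E
```

```text
[4.1, 20.4, 137.9, -0.05, -0.03, -0.09]
```

```bash
python3 -m handwheel '[[4,20.4,30,0,0,0,-1],[4,20.4,65,0,0,0,-1],[4,20.4,100,0,0,0,-1],[4,20.4,125,0,0,0,-1],[4,20.4,138,0,0,0,-1],[4,20.4,138,0,0,0,-1],[4,20.4,138,0,0,0,-1]]'; python3 -m handwheel '[[0,0,3,0,0,0,-1],[0,0,6,0,0,0,-1],[0,0,9,0,0,0,-1],[0,0,9,0,0,0,-1],[0,0,9,0,0,0,-1]]'
```

```text
clock: 28.8
ee_pos: [0.4609, -0.3439, 0.063]
tcp_rot: [-0.0, 0.751, 0.66, -0.0]
ft_force: [0.9, -0.3, 0.2]
grip_width: -0.0004
finger_force: 0.0
clock: 29.22
ee_pos: [0.461, -0.344, 0.0539]
tcp_rot: [0.0, 0.751, 0.66, -0.0]
ft_force: [1.8, -0.5, 2.2]
grip_width: 0.0004
finger_force: 1.4
```

```bash
python3 -m handwheel '[[0,0,1,0,0,0,-1],[0,0,2,0,0,0,-1],[0,0,3,0,0,0,-1],[0,0,3,0,0,0,-1]]'|grep -E 'ee|ft'; python3 -m handwheel '[[0,0,1,0,0,0,-1],[0,0,1,0,0,0,-1],[0,0,1,0,0,0,-1]]'|grep -E 'ee|ft'; python3 -m handwheel '[[0,0,0.8,0,0,0,-1],[0,0,0.8,0,0,0,-1],[0,0,0.8,0,0,0,-1]]'|grep -E 'ee|ft'
```

```text
ee_pos: [0.4611, -0.3441, 0.0518]
ft_force: [-3.3, 2.9, 16.2]
ee_pos: [0.4611, -0.3442, 0.0516]
ft_force: [-7.4, 5.3, 26.2]
ee_pos: [0.4612, -0.3442, 0.0514]
ft_force: [-10.1, 7.7, 34.0]
```

A hard stop after about 5 mm of travel (0.0565 to 0.0515), so the key is fully down. Lifting off.

```bash
python3 -m handwheel '[[0,0,-3,0,0,0,-1],[0,0,-8,0,0,0,-1],[0,0,-20,0,0,0,-1],[0,0,-50,0,0,0,-1],[0,0,-90,0,0,0,-1],[0,-30,-140,0,0,0,-1],[0,-30,-140,0,0,0,-1],[0,-30,-140,0,0,0,-1]]'
python3 - <<'E'
from h import *
p,X=cloud("wrist"); z=X[...,2]
for c in([.461,-.344],[.477,-.2175]):
    m=(np.hypot(X[...,0]-c[0],X[...,1]-c[1])<.011)&(z>.04)&(z<.07); print(m.sum(),np.percentile(z[m],[10,50,90]).round(4))
flat(.59,-.295,.083,rad=.075,h=.004,cams=("wrist",))
p,X=cloud("side"); cv2.imwrite("pics/s9.png",p[:,:,::-1])
E
```

```text
clock: 30.72
ee_pos: [0.4306, -0.3405, 0.1935]
tcp_rot: [0.003, 0.751, 0.66, 0.0]
ft_force: [-0.1, 0.3, 0.0]
grip_width: 0.0004
finger_force: 0.0
417 [0.0558 0.0567 0.0576]
603 [0.0472 0.0544 0.0571]
wrist 7069 slope x,y deg [-0.08  0.02] z0 0.0825 (array([ 589.5, -295.8]), array([111.9,  62. ]), 82.4)
```

View pics/s9.png

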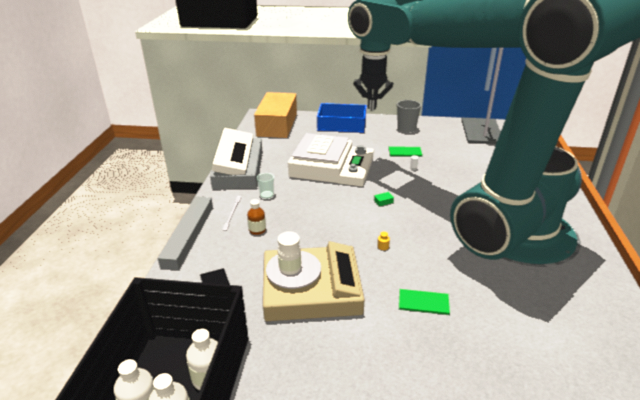

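The side view shows the plate on the pan at (325,148), everything else in its place, and the key back up at 0.0567. Handing in.

```bash
python3 -c "
from station import env
print(env.hand_in())"
```

```text
the job is handed in; nothing more can be done
None
```

The job is handed in at about 31 s: the plate lies wells up about 1 mm from the pan centre, and the tare key was pressed to its stop (about 34 N) and came back up; I saw nothing else moved, and the hand-in returned no verdict.

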